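Make up two sampling kits from the bench stock

TASK

Make up two kits from the stock standing in the middle of the bench: the tray with three bays gets the tube, the beaker and one of the vials, the tray with two bays gets the smaller of the two bottles and the other vial (either vial will do for either kit). One thing to a bay, standing upright on the floor of the tray in the middle of its bay: the tallest thing in the bay next to the tray's handle, then on down to the shortest in the bay farthest from the handle. The larger bottle is not needed: leave it standing where it is.

Things in the scene. Friction and masses are not known exactly. Their poses are not given: they have to be found in the camera images.
- tray_three: Shallow grey plastic tray, 222 x 76 mm, fixed flat on the bench; three bays in a row along its x axis, each 70 x 70 mm inside, 3 mm walls between; floor 3 mm thick, wall tops 9 mm above the bench. A low steel loop handle sticks out 29 mm at its +x end. Origin on the bench under the tray's middle; bay centres at x = +73 mm (next to the handle), 0 and -73 mm
- tray_two: Shallow grey plastic tray, 149 x 76 mm, fixed flat on the bench; two bays in a row along its x axis, each 70 x 70 mm inside, 3 mm walls between; floor 3 mm thick, wall tops 9 mm above the bench. A low steel loop handle sticks out 29 mm at its +x end. Origin on the bench under the tray's middle; bay centres at x = +36.5 mm (next to the handle) and -36.5 mm
- tube_mid (a point): Slender clear plastic tube with a screw cap, 112 mm tall, the tallest of the stock; body 28 mm across, cap 34 mm across over the top 14 mm. Grip its body in the upper half, 30 to 40 mm below its top, so that the cap stays clear of the palm; this point is at its centre, half-way up; it stands upright on the bench, its z axis up
- beaker_mid (a point): Open glass beaker, 53 mm across, 70 mm tall; grip it round the outside; this point is at its centre, half-way up; it stands upright on the bench, its z axis up
- small_bottle_mid (a point): The smaller of the two screw-cap bottles: white body 49 mm across up to 56 mm height, then a shoulder and a cap about 25 mm across, 88 mm tall in all; this point is at its centre, half-way up; it stands upright on the bench, its z axis up
- large_bottle_mid (a point): The larger of the two screw-cap bottles, brown: body 56 mm across, 108 mm tall. Not wanted in either kit; this point is at its centre, half-way up; it stands upright on the bench, its z axis up
- vial_1_mid (a point): Small screw-cap vial, 21 mm across, 46 mm tall (cap: top 10 mm), with a white cap. Grip it somewhat above its middle, so that the fingers stay clear of the tray's walls; this point is at its centre, half-way up; it stands upright on the bench, its z axis up
- vial_2_mid (a point): Small screw-cap vial, the same as the other (21 mm across, 46 mm tall) but with a red cap; this point is at its centre, half-way up; it stands upright on the bench, its z axis up

How it is judged (in metres and radians):
At the end, for the whole second after the job is handed in: From the handle on: tube, beaker, a vial in the three-bay tray; small bottle, other vial in the two-bay tray. Each within 15 mm of its bay's middle along each tray axis, within 3 mm of floor height, upright within 0.1 rad, at rest; large bottle within 20 mm of its start (x of tube_mid in the frame of tray_three between 0.058 and 0.088 m and y of tube_mid in the frame of tray_three between -0.015 and 0.015 m and z of tube_mid in the frame of tray_three between 0.056 and 0.062 m and angle between each of tube_mid, beaker_mid, small_bottle_mid's own z axis and vertical below 0.1 rad and x of beaker_mid in the frame of tray_three between -0.015 and 0.015 m and y of beaker_mid in the frame of tray_three between -0.015 and 0.015 m and z of beaker_mid in the frame of tray_three between 0.035 and 0.041 m and x of small_bottle_mid in the frame of tray_two between 0.0215 and 0.0515 m and y of small_bottle_mid in the frame of tray_two between -0.015 and 0.015 m and z of small_bottle_mid in the frame of tray_two between 0.044 and 0.05 m and (((x of vial_1_mid in the frame of tray_three between -0.088 and -0.058 m and y of vial_1_mid in the frame of tray_three between -0.015 and 0.015 m and z of vial_1_mid in the frame of tray_three between 0.023 and 0.029 m and angle between vial_1_mid's own z axis and vertical below 0.1 rad) and (x of vial_2_mid in the frame of tray_two between -0.0515 and -0.0215 m and y of vial_2_mid in the frame of tray_two between -0.015 and 0.015 m and z of vial_2_mid in the frame of tray_two between 0.023 and 0.029 m and angle between vial_2_mid's own z axis and vertical below 0.1 rad)) or ((x of vial_2_mid in the frame of tray_three between -0.088 and -0.058 m and y of vial_2_mid in the frame of tray_three between -0.015 and 0.015 m and z of vial_2_mid in the frame of tray_three between 0.023 and 0.029 m and angle between vial_2_mid's own z axis and vertical below 0.1 rad) and (x of vial_1_mid in the frame of tray_two between -0.0515 and -0.0215 m and y of vial_1_mid in the frame of tray_two between -0.015 and 0.015 m and z of vial_1_mid in the frame of tray_two between 0.023 and 0.029 m and angle between vial_1_mid's own z axis and vertical below 0.1 rad))) and distance of large_bottle_mid from where it was at the start of the episode below 0.02 m and linear speed of each of tube, beaker, small_bottle, vial_1, vial_2 below 0.01 m/s); the robot touches nothing.
It fails at once if the large bottle is knocked over or carried off (distance of large_bottle_mid from where it was at the start of the episode above 0.04 m or angle between large_bottle_mid's own z axis and vertical above 0.5 rad).
It also fails if it takes over 136 s, if anything falls off the work surface, if the arm or the gripper's body presses on something with over 40 N, if the wrist force passes 120 N, or if a joint passes its speed limit or range.

ROBOT

A 6-joint arm with a two-finger parallel gripper is mounted at the origin on a cart in front of the work surface, level with it; the furniture and walls round the work are solid. World frame = base frame: x ahead of the robot, y to its left, z up, the work surface at z = 0. Lengths are in m, angles in degrees, forces in N, time in s.
With the tool pointing down it reaches from about 0.25 to 0.725 m from the base axis. Payload 9.7 kg.
Tool frame: the origin (TCP) lies midway between the tips of the shut fingers; the grasp point (between the pads) lies 19 mm behind it (bot.hold_point_z is the distance from the TCP to the grasp point, in m); z points along the fingers, y is the line along which they close (so a half turn about z gives the same grasp; the last joint's range is limited). The gripper opens to 85 mm and grips with 20 to 120 N. Pads are 22 mm wide; open, the fingers measure 114 mm over their backs; the gripper's body (76 mm by 85 mm) begins 54 mm behind the grasp point. The pads swing forward as they close: fully open they stand 13 mm farther back than shut.
Start: joints at [-67.437, 4.979, 10.078, 95.1, 0, 90], TCP at [0.211, -0.508, 0.192] pointing down, gripper open.
Joint ranges: [-179.16, 179.16], [-48.56, 103.87], [-65.8, 70.77], [-126.05, 130.52], [-82.76, 87.17], [-180, 180]. Speed limits (degrees/s): [127.2, 127.2, 147.25, 180, 180, 180].

INTERFACE

Orientations are given as [roll, pitch, yaw] about the fixed x, y, z axes, in that order (R = Rz(yaw) Ry(pitch) Rx(roll)).
In Python, from workcell import bot gives the robot as it stands.
- The arm moves only by the tool play_rows, never from a script. Its argument "steps" is a list that holds one entry, the list of rows, each a list of 4 numbers: the shift along the tool's x, y, z in m, then the turn about the tool's z in rad. In form: [[[tx, ty, tz, yaw], ...]]. A call has exactly 5 rows; each row shifts and turns the commanded pose from where the row before left it, along the tool's axes as they then stand; what a row does not reach is not made up. A row lasts 1/12 s, in which the tool goes at most 41.7 mm and 7.16 degrees, less where a joint would pass 70% of its speed; a pose out of reach is approached as far as the arm can. A call is refused whole if a number of a shift passes 0.0417 or a number of a turn 0.125, either way. A call with a gripper value outside its range is refused whole. "gripper" is the finger opening in m, from 0 to 0.0854, set as the call begins (left out, the last holds). The fingers move at their own pace and stop on an object; "squeeze" is the grip in N (left out, the last holds). Time passes only in rows, so rows that do not move let the fingers close, or fill a call up. It gives the time, the measured TCP pose, the force, the opening and the grip force at its end, in the units of the state.
- bot.get_obs(): the state, without advancing time (a new reading comes with each control period).
- bot.camera(name): name is "scene" or "top" or "wrist"; returns a dict with "img" (384x512x3 uint8, blue, green, red), "vfov" (degrees; the focal length in pixels is half the picture's height over the tangent of half this angle, whatever the lens; pixels are square), "cx", "cy" (the principal point, pixels), "xyz" and "attitude" of the camera in the world. Camera axes: x right, y down, z forward; pixel columns grow to the right and rows downward; lengths in m; the calibration is good to about 2 mm. A picture is of the moment at which its call begins. There is no depth.
- bot.job_done(): hands the job in; it is judged then, once.
The state is a dict: "time": time; "q": joint angles; "qd": joint speeds; "joint_efforts": joint torques, N m; "ee_pos": TCP position; "tcp_rot": TCP orientation; "wrist_force": force on the tool from outside, world axes, zero at the start; "torque": the same for the moment, N m; "opening": finger opening in m; "grasp_force": force on a finger pad.
Only numpy, scipy, OpenCV 4.12 (cv2) and the standard library are available. Lean on these libraries where they do the work, as an engineer would, in place of code of your own. Each camera call takes 0.05 s, during which the arm holds its last target. There are 200 camera calls.

## Working session

There is one attempt and no reset: what is moved stays moved. The work goes in short steps, Python scripts to look and compute and a tool call to move; the robot and the scene stay as the last step left them, time stands still between calls to the robot, and variables do not carry over. Pictures are saved under pics/ and viewed, at most 14 in all, crops included, and the job is handed in when it is done.

Besides the shell and the picture viewer there is one more tool, called after "Call:" as name(argument=value, ...), one argument or row to a line, values as JSON. play_rows: Moves the arm, as the interface text tells. Its arguments: {"type":"object","properties":{"steps":{"type":"array","items":{"type":"array","items":{"type":"array","items":{"type":"number"}}}},"gripper":{"type":"number"},"squeeze":{"type":"number"}},"required":["steps"]}

```bash
ls; mkdir -p pics; python3 - <<'E'
from workcell import bot
import cv2
o=bot.get_obs();print({k:o[k] for k in('time','q','ee_pos','tcp_rot','opening')},bot.hold_point_z)
for n in('top','scene'):
    c=bot.camera(n);cv2.imwrite(f'pics/{n}0.png',c['img']);print(n,{k:v for k,v in c.items() if k!='img'})
E
```

```text
pics
{'time': 0.0, 'q': array([-6.74373440e+01,  5.01000151e+00,  1.00342015e+01,  9.50978853e+01,
        8.21696599e-04,  9.00006166e+01]), 'ee_pos': array([ 0.2109322 , -0.50765234,  0.19169137]), 'tcp_rot': array([-1.79926315e+02, -8.20902900e-04,  2.25620383e+01]), 'opening': 0.08542385227719088} 0.0187
top {'vfov': 49.316600821001394, 'cx': 262.44699649388, 'cy': 195.03744796750863, 'xyz': array([0.40776691, 0.01773196, 1.09214615]), 'attitude': array([-171.08425214,   -0.6310371 ,  -90.59307353])}
scene {'vfov': 46.66515570974908, 'cx': 248.93127858730853, 'cy': 193.8796943304384, 'xyz': array([0.04043056, 0.67449449, 0.849494  ]), 'attitude': array([-132.07292785,    0.53472483, -143.67620033])}
```

View pics/top0.png

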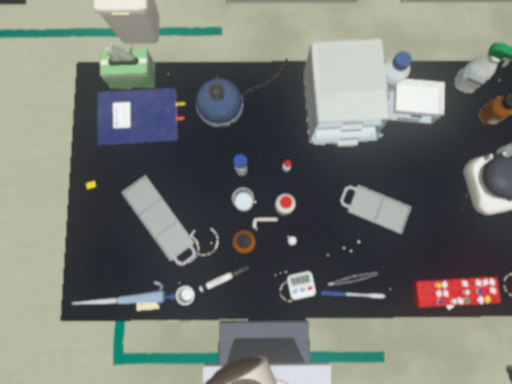

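View pics/scene0.png

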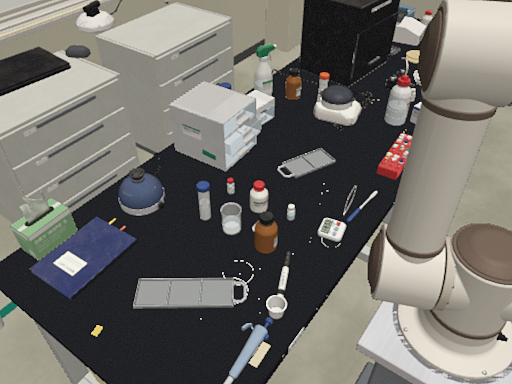

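```bash
cat > h.py <<'E'
import numpy as np,cv2
from scipy.spatial.transform import Rotation as R
from workcell import bot
def ray(c,uv,z):
    "pixel -> point on plane at height z"
    f=c['img'].shape[0]/2/np.tan(np.radians(c['vfov']/2))
    d=R.from_euler('xyz',c['attitude'],degrees=True).apply([(uv[0]-c['cx'])/f,(uv[1]-c['cy'])/f,1])
    return c['xyz']+d*(z-c['xyz'][2])/d[2]
def proj(c,p):
    f=c['img'].shape[0]/2/np.tan(np.radians(c['vfov']/2))
    q=R.from_euler('xyz',c['attitude'],degrees=True).inv().apply(np.array(p)-c['xyz'])
    return np.array([c['cx'],c['cy']])+f*q[:2]/q[2]
E
python3 - <<'E'
from h import *
c=bot.camera('top');im=c['img'];hsv=cv2.cvtColor(im,cv2.COLOR_BGR2HSV);H,S,V=cv2.split(hsv)
def blob(m,x0,y0,x1,y1,name,z):
    k=np.zeros_like(H);k[y0:y1,x0:x1]=m[y0:y1,x0:x1]*255
    n,_,st,ce=cv2.connectedComponentsWithStats(k);i=1+np.argmax(st[1:,4])
    print(name,st[i],ce[i].round(1),ray(c,ce[i],z).round(4))
red=((H<8)|(H>172))&(S>130)&(V>90)
blob((H>100)&(H<130)&(S>120)&(V>80),225,148,255,180,'tube',.112)
blob(red,277,155,297,176,'vial_red',.046)
blob(red,272,190,300,218,'sbottle',.088)
blob(V>110,282,230,302,250,'vial_white',.046)
blob(V>110,228,184,258,214,'beaker',.06)
blob((S>80)&(V>50),228,225,262,256,'lbottle',.09)
for nm,(x0,y0,x1,y1) in dict(three=(115,165,203,268),two=(335,180,415,240)).items():
    k=np.zeros_like(H);k[y0:y1,x0:x1]=((V>75)&(S<60))[y0:y1,x0:x1]*255
    k=cv2.morphologyEx(k,cv2.MORPH_CLOSE,np.ones((3,3)));k=cv2.morphologyEx(k,cv2.MORPH_OPEN,cv2.getStructuringElement(2,(11,11)))
    ct=max(cv2.findContours(k,0,1)[0],key=cv2.contourArea)
    P=np.array([ray(c,p[0],.009)[:2] for p in ct],np.float32)
    r=cv2.minAreaRect(P);print(nm,r,cv2.boxPoints(r).round(3).tolist())
cv2.imwrite('pics/t1.png',cv2.resize(im[145:270,110:420],(775,312),interpolation=cv2.INTER_CUBIC))
E
```

```text
tube [233 153  15  14 168] [239.9 159.7] [0.6478 0.0585 0.112 ]
vial_red [284 160   8   6  39] [287.4 162.4] [ 0.6559 -0.0605  0.046 ]
sbottle [281 197  10  10  85] [285.6 201.6] [ 0.5487 -0.051   0.088 ]
vial_white [287 236  10  10  81] [291.6 240.1] [ 0.4575 -0.0669  0.046 ]
beaker [232 187  25  24 431] [243.  198.7] [0.5608 0.0534 0.06  ]
lbottle [232 230  25  24 338] [244.  241.8] [0.4524 0.0502 0.09  ]
three ((0.5165056586265564, 0.26964306831359863), (0.24808906018733978, 0.09029629826545715), 37.06847381591797) [[0.38999998569488525, 0.23100000619888306], [0.4449999928474426, 0.1589999943971634], [0.6430000066757202, 0.30799999833106995], [0.5879999995231628, 0.3799999952316284]]
two ((0.5397371053695679, -0.2988249957561493), (0.16097308695316315, 0.08382562547922134), 66.53648376464844) [[0.4690000116825104, -0.35600000619888306], [0.5460000038146973, -0.3889999985694885], [0.6100000143051147, -0.24199999868869781], [0.5329999923706055, -0.20800000429153442]]
```

View pics/t1.png

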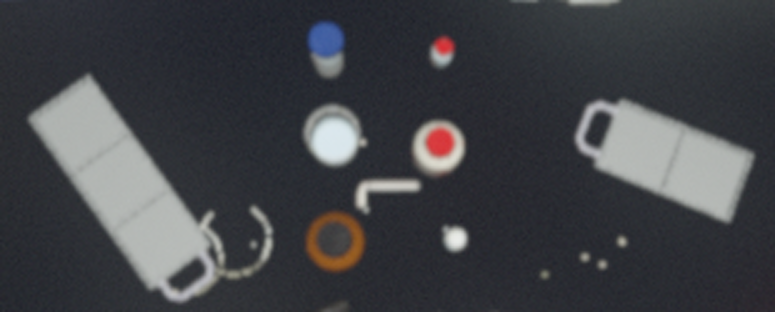

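Call:
play_rows(
  steps=[
    [[0,0,-0.03,0.079],[0,0,-0.03,0.079],[0,0,-0.03,0.079],[0,0,-0.03,0.079],[0,0,-0.03,0.078]],
  ],
)

```text
time: 0.57
ee_pos: [0.2109, -0.5075, 0.3436]
tcp_rot: [-180.0, 0.0, -0.2]
wrist_force: [0.3, -0.8, 1.1]
opening: 0.0855
grasp_force: 0.0
```

Call:
play_rows(
  steps=[
    [[0.025,-0.02,0,0],[0.025,-0.02,0,0],[0.025,-0.02,0,0],[0.025,-0.02,0,0],[0.025,-0.02,0,0]],
  ],
)

```text
time: 0.98
ee_pos: [0.337, -0.4069, 0.3422]
tcp_rot: [-180.0, 0.0, -0.0]
wrist_force: [-0.4, 0.0, -0.4]
opening: 0.0851
grasp_force: 0.0
```

Call:
play_rows(
  steps=[
    [[0.025,-0.02,0,0],[0.025,-0.02,0,0],[0.025,-0.02,0,0],[0.025,-0.02,0,0],[0,0,0,0]],
  ],
)

```text
time: 1.4
ee_pos: [0.4394, -0.3249, 0.3414]
tcp_rot: [-179.9, 0.0, 0.2]
wrist_force: [-0.2, -1.0, -0.8]
opening: 0.0854
grasp_force: 0.0
```

```bash
python3 - <<'E'
from h import *
o=bot.get_obs();print(o['time'],o['ee_pos'],o['tcp_rot'])
c=bot.camera('wrist');cv2.imwrite('pics/w1.png',c['img']);print({k:v for k,v in c.items() if k!='img'})
E
```

```text
1.4 [ 0.43939675 -0.32488479  0.34141389] [-1.79901918e+02  1.22616649e-02  2.10324753e-01]
{'vfov': 63.789616608410476, 'cx': 254.88514828219152, 'cy': 191.5758755133574, 'xyz': array([ 0.51509301, -0.32512814,  0.52302272]), 'attitude': array([ 1.62767310e+02,  1.47240112e-01, -8.97296779e+01])}
```

View pics/w1.png

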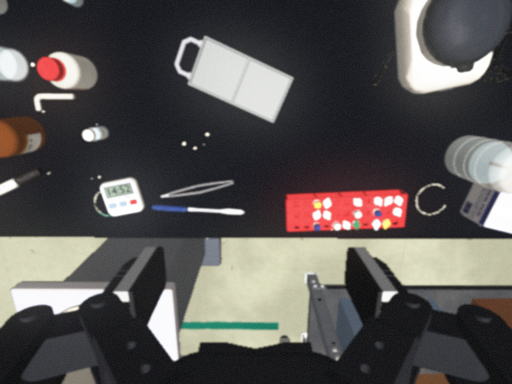

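```bash
cat >> h.py <<'E'
def tray(c,box,hand,L,thr=110):
    "tray rectangle in image box; hand = rough world xy of handle"
    x0,y0,x1,y1=box;g=cv2.cvtColor(c['img'],cv2.COLOR_BGR2GRAY);s=4
    k=cv2.resize(g[y0:y1,x0:x1],None,fx=s,fy=s,interpolation=cv2.INTER_CUBIC)
    k=cv2.morphologyEx((k>thr).astype(np.uint8),cv2.MORPH_CLOSE,np.ones((15,15)))
    k=cv2.morphologyEx(k,cv2.MORPH_OPEN,cv2.getStructuringElement(2,(101,101)))
    ct=max(cv2.findContours(k,0,1)[0],key=cv2.contourArea)
    P=np.array([ray(c,(p[0]+.5)/s-.5+[x0,y0],.009)[:2] for p in ct],np.float32)
    r=cv2.minAreaRect(P);m=np.array(r[0]);b=cv2.boxPoints(r)
    e=[b[1]-b[0],b[2]-b[1]];e=max(e,key=np.linalg.norm);e=e/np.linalg.norm(e)
    if e@(np.array(hand)-m)<0:e=-e
    mid=(P-m)@e; print('size',np.round(r[1],4),'centre',m.round(4),'yaw',np.degrees(np.arctan2(e[1],e[0])).round(2))
    return m,e
E
python3 - <<'E'
from h import *
c=bot.camera('wrist')
m,e=tray(c,(165,20,310,140),(.6,-.2),.149)
print('bays',m+.0365*e,m-.0365*e)
g=cv2.cvtColor(c['img'],cv2.COLOR_BGR2GRAY);print(g[80,180:290:1])
V=c['img'].max(2)
for n,b,z in(('white',(80,122,112,145),.046),):
    k=np.zeros_like(V);k[b[1]:b[3],b[0]:b[2]]=(V>120)[b[1]:b[3],b[0]:b[2]];M=cv2.moments(k,True);print(n,cv2.boundingRect(k))
print('white cap top',ray(c,(90,135),.046))
E
```

```text
size [0.1513 0.0776] centre [ 0.5382 -0.3001] yaw 66.65
bays [ 0.5526575  -0.26656644] [ 0.52372704 -0.33358904]
[ 42  48  43  41  46  49  96 155 183 184 191 208 219 217 217 218 220 220
 221 220 219 219 221 221 219 220 218 220 222 223 220 220 224 223 226 221
 221 223 223 225 227 222 224 223 224 224 223 222 225 223 226 225 227 225
 227 227 225 218 210 208 207 222 226 228 227 227 226 226 228 228 227 227
 228 225 228 228 227 228 226 225 228 227 227 227 227 228 227 227 228 227
 227 228 227 228 226 224 227 226 227 227 227 227 227 229 226 229 228 215
 200 187]
white (80, 125, 26, 15)
white cap top [ 0.45491909 -0.07285337  0.046     ]
```

Call:
play_rows(
  steps=[
    [[0.003,-0.036,0.01,0],[0.003,-0.036,0.02,0],[0.003,-0.036,0.03,0],[0.003,-0.036,0.03,0],[0.003,-0.036,0.03,0]],
  ],
  gripper=0.05,
)

```text
time: 1.92
ee_pos: [0.4492, -0.1596, 0.2314]
tcp_rot: [180.0, -0.0, -0.1]
wrist_force: [0.1, -0.8, 0.9]
opening: 0.0499
grasp_force: 0.0
```

Call:
play_rows(
  steps=[
    [[0.002,-0.036,0.03,0],[0,-0.036,0.03,0],[0,0,0.02,0],[0,0,0,0],[0,0,0,0]],
  ],
)

```text
time: 2.33
ee_pos: [0.4511, -0.0967, 0.1592]
tcp_rot: [180.0, 0.1, -0.0]
wrist_force: [0.4, 0.2, 0.7]
opening: 0.05
grasp_force: 0.0
```

```bash
python3 - <<'E'
from h import *
o=bot.get_obs();print(o['time'],o['ee_pos'],o['tcp_rot'])
c=bot.camera('wrist');cv2.imwrite('pics/w2.png',c['img'])
print(proj(c,(.456,-.07,.046)))
E
```

```text
2.3333 [ 0.45109551 -0.09668651  0.15918047] [ 1.79996388e+02  6.34929703e-02 -3.55881153e-02]
[227.61203946 171.34730041]
```

View pics/w2.png

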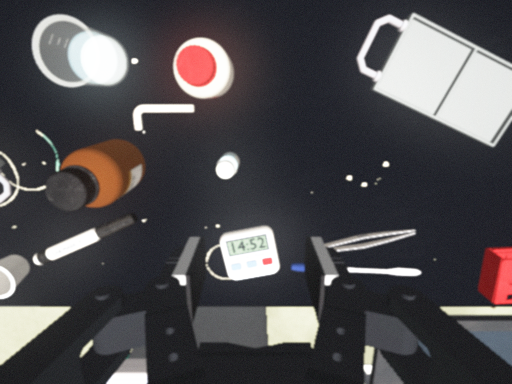

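```bash
python3 - <<'E'
from h import *
c=bot.camera('wrist')
for n,p,z in(('w',(226,169),.046),('sb',(196,66),.088),('bk base',(101,60),.003),('lb cap',(69,189),.108)):print(n,ray(c,p,z).round(4))
E
```

```text
w [ 0.459  -0.0689  0.046 ]
sb [ 0.5494 -0.0522  0.088 ]
bk base [0.5625 0.0591 0.003 ]
lb cap [0.4572 0.05   0.108 ]
```

Call:
play_rows(
  steps=[
    [[0.007,-0.028,0,0],[0,0,0.036,0],[0,0,0.036,0],[0,0,0.036,0],[0,0,0.02,0]],
  ],
)

```text
time: 2.85
ee_pos: [0.4584, -0.0691, 0.0292]
tcp_rot: [-180.0, 0.1, -0.1]
wrist_force: [-0.5, 0.1, 0.0]
opening: 0.05
grasp_force: 0.0
```

Call:
play_rows(
  steps=[
    [[0,0,0.017,0],[0,0,0,0],[0,0,0,0],[0,0,0,0],[0,0,0,0]],
  ],
)

```text
time: 3.27
ee_pos: [0.4602, -0.0687, 0.0163]
tcp_rot: [180.0, -0.2, -0.0]
wrist_force: [-0.2, -0.6, 0.0]
opening: 0.0502
grasp_force: 0.0
```

Call:
play_rows(
  steps=[
    [[0,0,0,0],[0,0,0,0],[0,0,0,0],[0,0,0,0],[0,0,0,0]],
  ],
  gripper=0.0,
  squeeze=25,
)

```text
time: 3.68
ee_pos: [0.4589, -0.0681, 0.0143]
tcp_rot: [180.0, -0.0, -0.0]
wrist_force: [0.2, -0.1, -0.5]
opening: -0.0002
grasp_force: 0.0
```

Call:
play_rows(
  steps=[
    [[0,0,0,0],[0,0,0,0],[0,0,0,0],[0,0,0,0],[0,0,0,0]],
  ],
)

```text
time: 4.1
ee_pos: [0.4589, -0.0681, 0.0142]
tcp_rot: [-180.0, 0.0, -0.0]
wrist_force: [-0.3, -0.9, -0.1]
opening: -0.0001
grasp_force: 0.0
```

```bash
python3 - <<'E'
from h import *
c=bot.camera('wrist');cv2.imwrite('pics/w3.png',c['img'])
E
```

```text
(no output)
```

View pics/w3.png

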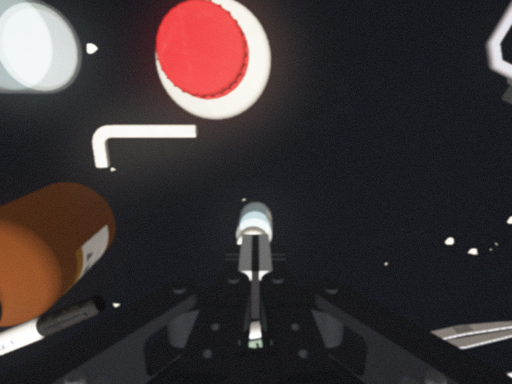

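```bash
python3 - <<'E'
from h import *
c=bot.camera('wrist');print(c['xyz'],c['attitude'])
for p in [(.459,-.068,.014),(.459,-.068,.033),(.459,-.068,0),(.48,-.068,0),(.48,-.068,.046),(.438,-.068,0),(.438,-.068,.046)]:print(p,proj(c,p).round(0))
for u in [(255,207),(255,240)]:
  for z in(0,.021,.046):print(u,z,ray(c,u,z).round(4))
k=c['img'][190:360,195:315];cv2.imwrite('pics/w3c.png',cv2.resize(k,None,fx=4,fy=3.5,interpolation=cv2.INTER_CUBIC)[:595])
c=bot.camera('scene');cv2.imwrite('pics/s2.png',cv2.resize(c['img'][170:280,200:350],None,fx=5,fy=5,interpolation=cv2.INTER_CUBIC))
E
```

```text
[ 0.53452526 -0.06835396  0.19580382] [ 1.62775544e+02  4.83816679e-02 -8.99513326e+01]
(0.459, -0.068, 0.014) [254. 220.]
(0.459, -0.068, 0.033) [254. 233.]
(0.459, -0.068, 0) [255. 212.]
(0.48, -0.068, 0) [255. 183.]
(0.48, -0.068, 0.046) [254. 207.]
(0.438, -0.068, 0) [254. 241.]
(0.438, -0.068, 0.046) [254. 278.]
(255, 207) 0 [ 0.4629 -0.0683  0.    ]
(255, 207) 0.021 [ 0.4706 -0.0683  0.021 ]
(255, 207) 0.046 [ 0.4797 -0.0683  0.046 ]
(255, 240) 0 [ 0.4384 -0.0684  0.    ]
(255, 240) 0.021 [ 0.4487 -0.0684  0.021 ]
(255, 240) 0.046 [ 0.461  -0.0684  0.046 ]
```

View pics/w3c.png

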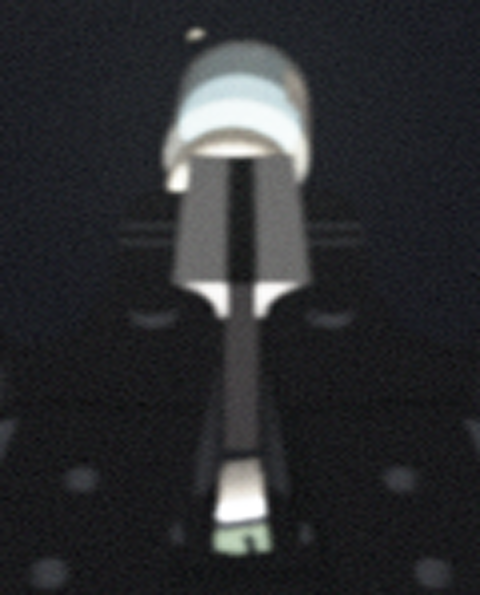

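View pics/s2.png

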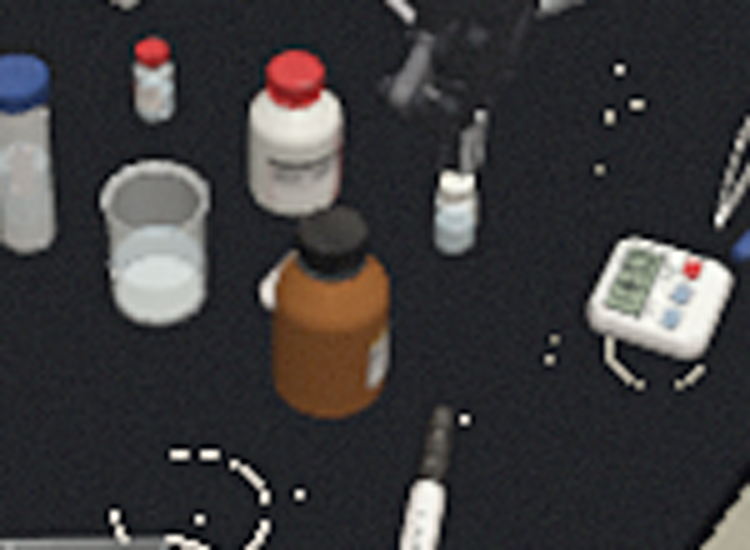

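```bash
python3 - <<'E'
from h import *
c=bot.camera('scene')
for p in [(.459,-.068,0),(.459,-.068,.014),(.459,-.068,.033),(.459,-.068,.046),(.459,-.068,.06),(.459,-.068,.09)]:q=proj(c,p);print(p,q.round(1),((q-[200,170])*5).round(0))
print(ray(c,(291,217),0),ray(c,(291.4,206),.046))
E
```

```text
(0.459, -0.068, 0) [290.  217.3] [450. 236.]
(0.459, -0.068, 0.014) [290.3 213.5] [452. 218.]
(0.459, -0.068, 0.033) [290.7 208.4] [453. 192.]
(0.459, -0.068, 0.046) [291.  204.8] [455. 174.]
(0.459, -0.068, 0.06) [291.2 200.9] [456. 155.]
(0.459, -0.068, 0.09) [291.9 192.3] [459. 112.]
[ 0.45742308 -0.07034069  0.        ] [ 0.45570701 -0.06494352  0.046     ]
```

```bash
python3 - <<'E'
from h import *
w=bot.camera('wrist');s=bot.camera('scene')
for x in(.44,.459,.47,.48):
  for z in(.014,.04,.05,.06):
    q=proj(s,(x,-.068,z));print(x,z,'wrist row',proj(w,(x,-.068,z))[1].round(0),'scene crop',((q-[200,170])*5).round(0))
def line(c,uv):
    a=c['xyz'];b=ray(c,uv,0)-a;return a,b/np.linalg.norm(b)
for sc in((472,175),(470,150)):
    a,d=line(w,(254.5,234));b,e=line(s,(200+sc[0]/5,170+sc[1]/5))
    t=np.linalg.lstsq(np.c_[d,-e],b-a,rcond=None)[0];print(a+d*t[0],b+e*t[1])
g=cv2.cvtColor(w['img'],cv2.COLOR_BGR2GRAY);print('finger width px @250',g[250,225:290])
E
```

```text
0.44 0.014 wrist row 247.0 scene crop [482. 232.]
0.44 0.04 wrist row 269.0 scene crop [485. 197.]
0.44 0.05 wrist row 278.0 scene crop [486. 183.]
0.44 0.06 wrist row 290.0 scene crop [487. 169.]
0.459 0.014 wrist row 220.0 scene crop [452. 218.]
0.459 0.04 wrist row 238.0 scene crop [454. 182.]
0.459 0.05 wrist row 247.0 scene crop [455. 169.]
0.459 0.06 wrist row 256.0 scene crop [456. 155.]
0.47 0.014 wrist row 204.0 scene crop [434. 209.]
0.47 0.04 wrist row 220.0 scene crop [437. 174.]
0.47 0.05 wrist row 228.0 scene crop [437. 160.]
0.47 0.06 wrist row 236.0 scene crop [438. 146.]
0.48 0.014 wrist row 189.0 scene crop [418. 202.]
0.48 0.04 wrist row 203.0 scene crop [421. 166.]
0.48 0.05 wrist row 209.0 scene crop [421. 153.]
0.48 0.06 wrist row 217.0 scene crop [422. 139.]
[ 0.46105622 -0.06807556  0.03862987] [ 0.45329141 -0.07623261  0.04224453]
[ 0.46713243 -0.06809915  0.05162922] [ 0.45701391 -0.0786566   0.05633971]
finger width px @250 [ 30  35  36  33  31  33  34  32  30  35  38  31  35  33  51  82 103 109
 106 109 109 114 111 108 108  99  81  48  33  27  24  30  34  61  86 103
 109 107 105 113 111 110 113 108 100  76  48  26  31  33  21  35  32  26
  31  32  25  32  25  27  30  35  33  30  30]
```

Call:
play_rows(
  steps=[
    [[0,0,0,0],[0,0,0,0],[0,0,0,0],[0,0,0,0],[0,0,0.009,0]],
  ],
  gripper=0.05,
)

```text
time: 4.82
ee_pos: [0.4599, -0.0683, 0.0064]
tcp_rot: [180.0, -0.1, -0.0]
wrist_force: [-0.2, 1.0, -0.2]
opening: 0.0502
grasp_force: 0.0
```

Call:
play_rows(
  steps=[
    [[0,0,0,0],[0,0,0,0],[0,0,0,0],[0,0,0,0],[0,0,0,0]],
  ],
  gripper=0.0,
)

```text
time: 5.23
ee_pos: [0.459, -0.0681, 0.0053]
tcp_rot: [180.0, -0.0, -0.0]
wrist_force: [0.1, 0.4, -0.8]
opening: 0.0138
grasp_force: 22.8
```

Call:
play_rows(
  steps=[
    [[0,0,0,0],[0,0,0,0],[0,0,0,0],[0,0,0,0],[0,0,0,0]],
  ],
)

```text
time: 5.65
ee_pos: [0.4589, -0.0681, 0.0052]
tcp_rot: [-180.0, 0.0, -0.0]
wrist_force: [-0.7, -0.1, 0.1]
opening: 0.0135
grasp_force: 22.8
```

```bash
python3 - <<'E'
from h import *
o=bot.get_obs();print(o['q'],o['ee_pos'])
w=bot.camera('wrist');s=bot.camera('scene')
a=cv2.resize(w['img'][180:330,190:320],None,fx=3,fy=3,interpolation=cv2.INTER_CUBIC)
b=cv2.resize(s['img'][165:240,260:330],None,fx=6,fy=6,interpolation=cv2.INTER_CUBIC)
cv2.imwrite('pics/x1.png',np.hstack([a,b]) if a.shape[0]==b.shape[0] else np.hstack([a[:450],b[:450]]))
E
```

```text
[-8.44596367e+00 -6.22850909e+00 -2.17685683e+01  7.44602652e+01
  1.64749289e-03  1.71566222e+02] [ 0.45889508 -0.06813052  0.00520773]
```

View pics/x1.png

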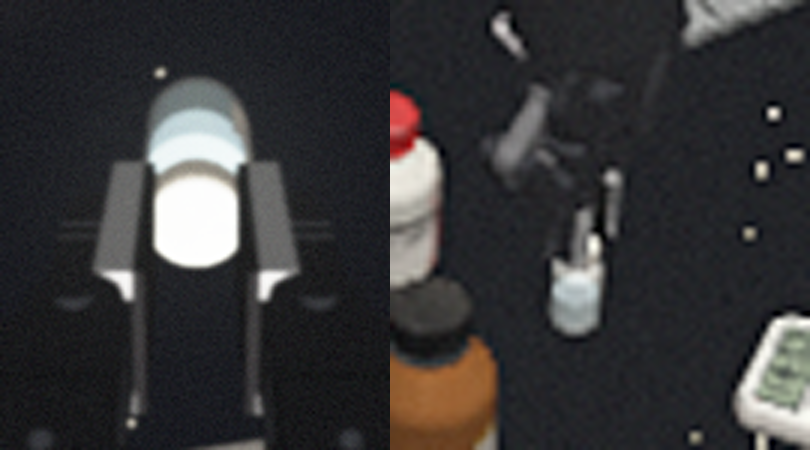

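Call:
play_rows(
  steps=[
    [[0,0,0,0],[0,0,0,0],[0,0,0,0],[0,0,0.008,0],[0,0,0,0]],
  ],
  gripper=0.05,
)

```text
time: 6.17
ee_pos: [0.4583, -0.068, -0.0042]
tcp_rot: [-180.0, 0.1, -0.0]
wrist_force: [-1.2, -0.1, -1.5]
opening: 0.05
grasp_force: 0.0
```

Call:
play_rows(
  steps=[
    [[0,0,0.006,0],[0,0,0,0],[0,0,0,0],[0,0,0,0],[0,0,0,0]],
  ],
)

```text
time: 6.58
ee_pos: [0.459, -0.0681, -0.0087]
tcp_rot: [180.0, -0.0, -0.0]
wrist_force: [0.1, -0.1, -0.2]
opening: 0.0499
grasp_force: 0.0
```

Call:
play_rows(
  steps=[
    [[0,0,0,0],[0,0,0,0],[0,0,0,0],[0,0,0,0],[0,0,0,0]],
  ],
  gripper=0.0,
)

```text
time: 7.0
ee_pos: [0.4592, -0.068, -0.0083]
tcp_rot: [-180.0, -0.1, -0.0]
wrist_force: [0.1, 1.0, 5.1]
opening: 0.0167
grasp_force: 26.6
```

```bash
python3 - <<'E'
from h import *
o=bot.get_obs();print(o['ee_pos'],o['opening'],o['grasp_force'],o['wrist_force'],o['torque'])
w=bot.camera('wrist');s=bot.camera('scene')
a=cv2.resize(w['img'][180:330,190:320],None,fx=3,fy=3,interpolation=cv2.INTER_CUBIC)
b=cv2.resize(s['img'][165:240,260:330],None,fx=6,fy=6,interpolation=cv2.INTER_CUBIC)
cv2.imwrite('pics/x2.png',np.hstack([a[:450],b[:450]]))
E
```

```text
[ 0.45924688 -0.06803311 -0.00827179] 0.01667907798525811 26.629236168073476 [0.07953865 1.04450208 5.1179906 ] [0.24346588 0.17891875 0.00785183]
```

View pics/x2.png

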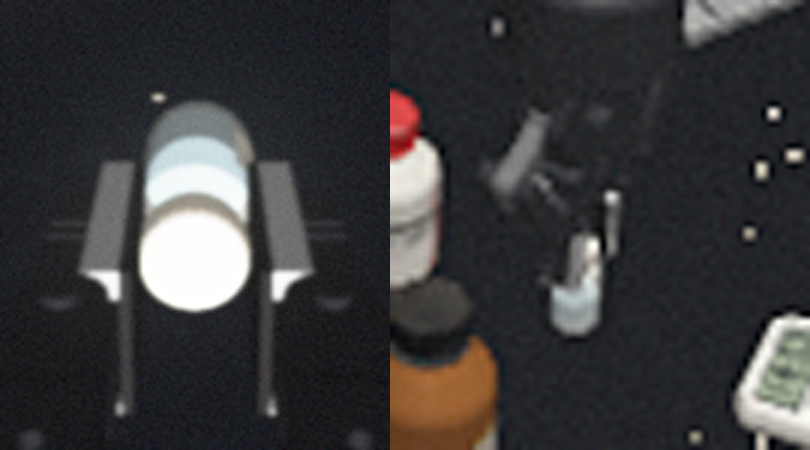

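Call:
play_rows(
  steps=[
    [[0,0,0,0],[0,0,0,0],[0,0,0,0],[0,0,0.006,0],[0,0,0.006,0]],
  ],
  gripper=0.05,
)

```text
time: 7.52
ee_pos: [0.459, -0.0682, -0.0212]
tcp_rot: [180.0, -0.0, -0.0]
wrist_force: [-0.8, -0.7, 0.0]
opening: 0.0501
grasp_force: 0.0
```

Call:
play_rows(
  steps=[
    [[0,0,0,0],[0,0,0,0],[0,0,0,0],[0,0,0,0],[0,0,0,0]],
  ],
)

```text
time: 7.93
ee_pos: [0.459, -0.0682, -0.0206]
tcp_rot: [180.0, -0.0, -0.0]
wrist_force: [0.6, -0.3, 0.2]
opening: 0.05
grasp_force: 0.0
```

Call:
play_rows(
  steps=[
    [[0,0,0,0],[0,0,0,0],[0,0,0,0],[0,0,0,0],[0,0,0,0]],
  ],
  gripper=0.0,
)

```text
time: 8.35
ee_pos: [0.459, -0.0682, -0.0206]
tcp_rot: [180.0, -0.0, -0.0]
wrist_force: [0.3, -0.2, 1.6]
opening: 0.0197
grasp_force: 24.5
```

Call:
play_rows(
  steps=[
    [[0,0,0,0],[0,0,0,0],[0,0,0,0],[0,0,0,0],[0,0,0,0]],
  ],
)

```text
time: 8.77
ee_pos: [0.459, -0.0682, -0.0206]
tcp_rot: [180.0, -0.0, -0.0]
wrist_force: [-0.5, -1.0, 4.4]
opening: 0.0196
grasp_force: 24.7
```

Call:
play_rows(
  steps=[
    [[0,0,-0.03,0],[0,0,-0.04,0],[0.008,0.033,0,0],[0.008,0.033,0,0],[0.008,0.033,0,0]],
  ],
)

```text
time: 9.18
ee_pos: [0.4835, -0.1681, 0.0497]
tcp_rot: [180.0, -0.1, 0.1]
wrist_force: [1.6, 0.7, -0.5]
opening: 0.0194
grasp_force: 24.6
```

Call:
play_rows(
  steps=[
    [[0.008,0.033,0,0],[0.008,0.033,0,0],[0.008,0.033,0,0],[0.008,0.033,0,0],[0.008,0.033,0,0]],
  ],
)

```text
time: 9.6
ee_pos: [0.5227, -0.3337, 0.0484]
tcp_rot: [-180.0, 0.0, -0.0]
wrist_force: [0.4, -0.1, -0.4]
opening: 0.0194
grasp_force: 24.6
```

Call:
play_rows(
  steps=[
    [[0,0,0,0],[0,0,0,0],[0,0,0,0],[0,0,0,0],[0,0,0,0]],
  ],
)

```text
time: 10.02
ee_pos: [0.5228, -0.3311, 0.0494]
tcp_rot: [-180.0, -0.0, 0.1]
wrist_force: [-0.7, -0.1, 0.5]
opening: 0.0196
grasp_force: 24.7
```

Call:
play_rows(
  steps=[
    [[0.001,0.002,0.03,0],[0,0,0.025,0],[0,0,0.007,0],[0,0,0.003,0],[0,0,0,0]],
  ],
)

```text
time: 10.43
ee_pos: [0.5238, -0.3336, -0.0155]
tcp_rot: [-180.0, 0.0, 0.0]
wrist_force: [0.7, 0.2, 1.0]
opening: 0.0195
grasp_force: 24.7
```

Call:
play_rows(
  steps=[
    [[0,0,0,0],[0,0,0,0],[0,0,0,0],[0,0,0,0],[0,0,0,0]],
  ],
)

```text
time: 10.85
ee_pos: [0.5241, -0.3344, -0.0152]
tcp_rot: [180.0, -0.0, -0.0]
wrist_force: [0.0, -0.1, -0.5]
opening: 0.0196
grasp_force: 24.7
```

Call:
play_rows(
  steps=[
    [[0,0,0.002,0],[0,0,0,0],[0,0,0,0],[0,0,0,0],[0,0,0,0]],
  ],
)

```text
time: 11.27
ee_pos: [0.524, -0.3343, -0.0175]
tcp_rot: [180.0, -0.0, -0.0]
wrist_force: [1.6, -1.0, 3.5]
opening: 0.0196
grasp_force: 25.0
```

Call:
play_rows(
  steps=[
    [[0,0,0,0],[0,0,0,0],[0,0,0,0],[0,0,0,0],[0,0,0,0]],
  ],
  gripper=0.04,
)

```text
time: 11.68
ee_pos: [0.5237, -0.334, -0.018]
tcp_rot: [-180.0, 0.0, -0.0]
wrist_force: [0.6, -1.3, -0.5]
opening: 0.0399
grasp_force: 0.0
```

Call:
play_rows(
  steps=[
    [[0,0,-0.02,0],[0,0,-0.04,0],[0,0,-0.04,0],[0,0,-0.04,0],[0,0,0,0]],
  ],
)

```text
time: 12.1
ee_pos: [0.5263, -0.3357, 0.1313]
tcp_rot: [179.7, -0.5, -0.0]
wrist_force: [0.4, -0.9, 1.5]
opening: 0.0401
grasp_force: 0.0
```

```bash
python3 - <<'E'
from h import *
o=bot.get_obs();print(o['ee_pos'])
w=bot.camera('wrist');cv2.imwrite('pics/p1.png',w['img'])
for n,p in(('top',(.5237,-.3336,.049)),('base',(.5237,-.3336,.003))):print(n,proj(w,p))
E
```

```text
[ 0.52628441 -0.33571557  0.13132721]
top [251.88676054 188.60196443]
base [252.06790581 176.26761188]
```

View pics/p1.png

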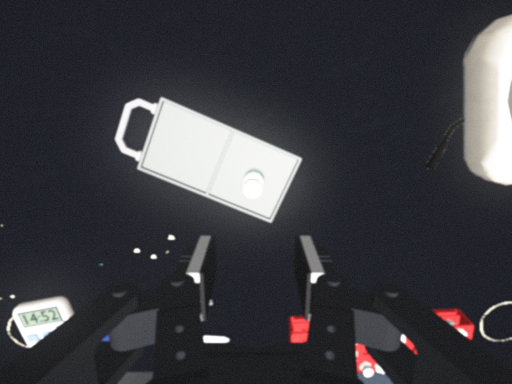

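Call:
play_rows(
  steps=[
    [[0.003,-0.035,0,0],[0.003,-0.035,0,0],[0.003,-0.035,0,0],[0.003,-0.035,0,0],[0.003,-0.035,0,0]],
  ],
  gripper=0.075,
)

```text
time: 12.57
ee_pos: [0.5383, -0.1576, 0.1213]
tcp_rot: [-180.0, 0.1, -0.0]
wrist_force: [1.1, 0.4, 0.3]
opening: 0.0752
grasp_force: 0.0
```

Call:
play_rows(
  steps=[
    [[0.003,-0.035,0,0],[0.003,-0.035,0,0],[0.003,-0.035,0,0],[0,0,0,0],[0,0,0,0]],
  ],
)

```text
time: 12.98
ee_pos: [0.5476, -0.0524, 0.1215]
tcp_rot: [-180.0, 0.1, 0.2]
wrist_force: [0.6, 0.2, -0.4]
opening: 0.0752
grasp_force: 0.0
```

```bash
python3 - <<'E'
from h import *
o=bot.get_obs();print(o['ee_pos'])
w=bot.camera('wrist');H,S,V=cv2.split(cv2.cvtColor(w['img'],cv2.COLOR_BGR2HSV))
k=((((H<8)|(H>172))&(S>130)&(V>90))*255).astype(np.uint8)
n,_,st,ce=cv2.connectedComponentsWithStats(k)
for i in range(1,n):
    if st[i,4]>100:print(st[i],ce[i].round(1),'bottle',ray(w,ce[i],.085).round(4),'vial',ray(w,ce[i],.043).round(4))
E
```

```text
[ 0.54761934 -0.05241906  0.12145538]
[253  43  23  25 433] [263.7  54.5] bottle [ 0.649  -0.0579  0.085 ] vial [ 0.6539 -0.0589  0.043 ]
[ 235  178   37   42 1256] [252.6 198.4] bottle [ 0.5503 -0.0509  0.085 ] vial [ 0.5362 -0.0506  0.043 ]
```

Call:
play_rows(
  steps=[
    [[0.002,-0.001,0.035,0],[0,0,0.03,0],[0,0,0.02,0],[0,0,0.01,0],[0,0,0,0]],
  ],
)

```text
time: 13.45
ee_pos: [0.5482, -0.0541, 0.0246]
tcp_rot: [-180.0, 0.2, -0.1]
wrist_force: [0.2, 0.1, 0.0]
opening: 0.0747
grasp_force: 0.0
```

Call:
play_rows(
  steps=[
    [[0,0,0.01,0],[0,0,0.01,0],[0,0,0.01,0],[0,0,0,0],[0,0,0,0]],
  ],
)

```text
time: 13.87
ee_pos: [0.5496, -0.0531, -0.0032]
tcp_rot: [-180.0, 0.0, -0.0]
wrist_force: [-0.1, -0.0, 1.1]
opening: 0.0748
grasp_force: 0.0
```

Call:
play_rows(
  steps=[
    [[0,0,0.005,0],[0,0,0.005,0],[0,0,0,0],[0,0,0,0],[0,0,0,0]],
  ],
)

```text
time: 14.28
ee_pos: [0.55, -0.0531, -0.0127]
tcp_rot: [-180.0, -0.0, -0.0]
wrist_force: [-0.2, -0.5, 0.1]
opening: 0.0749
grasp_force: 0.0
```

Call:
play_rows(
  steps=[
    [[0,0,0,0],[0,0,0,0],[0,0,0,0],[0,0,0,0],[0,0,0,0]],
  ],
  gripper=0.0,
  squeeze=30,
)

```text
time: 14.7
ee_pos: [0.5502, -0.0531, -0.0123]
tcp_rot: [-180.0, -0.0, -0.0]
wrist_force: [-0.5, 1.1, 3.7]
opening: 0.048
grasp_force: 31.4
```

Call:
play_rows(
  steps=[
    [[0,0,0,0],[0,0,0,0],[0,0,0,0],[0,0,0,0],[0,0,0,0]],
  ],
)

```text
time: 15.12
ee_pos: [0.5502, -0.0531, -0.0124]
tcp_rot: [-180.0, -0.0, -0.0]
wrist_force: [-0.3, 1.1, 4.7]
opening: 0.0479
grasp_force: 31.5
```

Call:
play_rows(
  steps=[
    [[0,0,-0.03,0],[0,0,-0.04,0],[0,0.03,0,0],[0,0.03,0,0],[0,0.03,0,0]],
  ],
)

```text
time: 15.53
ee_pos: [0.5499, -0.144, 0.0575]
tcp_rot: [180.0, -0.0, 0.1]
wrist_force: [0.1, 0.0, -1.9]
opening: 0.0478
grasp_force: 31.9
```

Call:
play_rows(
  steps=[
    [[0,0.03,0,0],[0,0.03,0,0],[0,0.03,0,0],[0.002,0.03,0,0],[0,0,0,0]],
  ],
)

```text
time: 15.95
ee_pos: [0.5512, -0.2677, 0.056]
tcp_rot: [179.9, 0.1, -0.2]
wrist_force: [0.2, 0.6, -1.9]
opening: 0.0481
grasp_force: 31.9
```

Call:
play_rows(
  steps=[
    [[0,0,0.015,0],[0,0,0.015,0],[0,0,0.015,0],[0,0,0,0],[0,0,0,0]],
  ],
)

```text
time: 16.37
ee_pos: [0.5509, -0.2626, 0.0111]
tcp_rot: [-179.9, 0.1, -0.0]
wrist_force: [0.1, 0.3, -0.8]
opening: 0.0484
grasp_force: 31.9
```

Need −0.0205 down to −0.0094, and small corrections (+0.0015 x, −0.004 y).

Call:
play_rows(
  steps=[
    [[0.001,0.003,0.01,0],[0,0,0.007,0],[0,0,0.002,0],[0,0,0,0],[0,0,0,0]],
  ],
)

```text
time: 16.78
ee_pos: [0.5528, -0.2661, -0.0067]
tcp_rot: [-180.0, 0.0, -0.0]
wrist_force: [-0.0, 0.0, -1.6]
opening: 0.0483
grasp_force: 31.9
```

Call:
play_rows(
  steps=[
    [[0,0,0.001,0],[0,0,0,0],[0,0,0,0],[0,0,0,0],[0,0,0,0]],
  ],
)

```text
time: 17.2
ee_pos: [0.5529, -0.2662, -0.0076]
tcp_rot: [180.0, -0.0, -0.0]
wrist_force: [-0.6, 0.4, -1.9]
opening: 0.0484
grasp_force: 31.9
```

Call:
play_rows(
  steps=[
    [[0,0,0.002,0],[0,0,0,0],[0,0,0,0],[0,0,0,0],[0,0,0,0]],
  ],
)

```text
time: 17.62
ee_pos: [0.5532, -0.2663, -0.0093]
tcp_rot: [180.0, -0.0, -0.0]
wrist_force: [0.9, -0.2, 3.8]
opening: 0.0478
grasp_force: 32.2
```

Call:
play_rows(
  steps=[
    [[0,0,0,0],[0,0,0,0],[0,0,0,0],[0,0,0,0],[0,0,0,0]],
  ],
  gripper=0.07,
)

```text
time: 18.03
ee_pos: [0.5527, -0.2661, -0.01]
tcp_rot: [-180.0, 0.0, -0.0]
wrist_force: [-0.9, 0.8, 0.7]
opening: 0.07
grasp_force: 0.0
```

Call:
play_rows(
  steps=[
    [[0,0,-0.02,0],[0,0,-0.04,0],[0,0,-0.04,0],[0,0,-0.04,0],[0,0,-0.04,0]],
  ],
)

```text
time: 18.45
ee_pos: [0.5524, -0.2659, 0.1721]
tcp_rot: [-180.0, 0.0, -0.0]
wrist_force: [1.5, -0.5, 0.4]
opening: 0.0698
grasp_force: 0.0
```

Call:
play_rows(
  steps=[
    [[0,-0.035,-0.02,0],[0,-0.035,-0.02,0],[0,-0.035,-0.02,0],[-0.01,-0.035,-0.01,0],[-0.01,-0.035,0,0]],
  ],
)

```text
time: 18.87
ee_pos: [0.5333, -0.0898, 0.2426]
tcp_rot: [180.0, -0.2, -0.0]
wrist_force: [0.2, 0.5, 0.1]
opening: 0.0703
grasp_force: 0.0
```

Call:
play_rows(
  steps=[
    [[0,-0.04,0,0],[0,-0.04,0,0],[0,-0.04,0,0],[0,-0.04,0,0],[0,-0.04,0,0]],
  ],
)

```text
time: 19.28
ee_pos: [0.5324, 0.058, 0.2417]
tcp_rot: [-177.6, 0.0, 4.8]
wrist_force: [-0.7, -0.9, 0.3]
opening: 0.0698
grasp_force: 0.0
```

Call:
play_rows(
  steps=[
    [[0,-0.03,0,0],[0,0,0,0],[0,0,0,0],[0,0,0,0],[0,0,0,0]],
  ],
)

```text
time: 19.7
ee_pos: [0.5317, 0.0709, 0.2429]
tcp_rot: [-177.1, 0.0, 5.9]
wrist_force: [0.1, 0.1, 0.4]
opening: 0.07
grasp_force: 0.0
```

```bash
python3 - <<'E'
from h import *
o=bot.get_obs();print(o['ee_pos'])
w=bot.camera('wrist');cv2.imwrite('pics/p2.png',w['img'])
E
```

```text
[0.53172503 0.07089185 0.24292068]
```

View pics/p2.png

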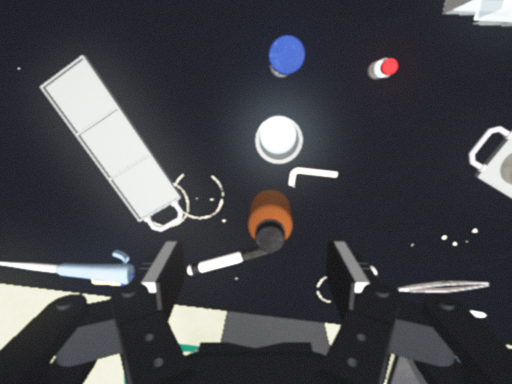

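```bash
python3 - <<'E'
from h import *
w=bot.camera('wrist')
m,e=tray(w,(30,45,190,235),(.41,.19),.222)
print('bays',(m+.073*e).round(4),m.round(4),(m-.073*e).round(4))
for n,p,z in(('tube cap',(287,53),.112),('beaker base',(284,134),.003),('lb',(270,238),.108),('red',(389,66),.046)):print(n,ray(w,p,z).round(4))
E
```

```text
size [0.2266 0.085 ] centre [0.5221 0.2766] yaw -143.26
bays [0.4636 0.2329] [0.5221 0.2766] [0.5806 0.3203]
tube cap [0.6471 0.0597 0.112 ]
beaker base [0.5609 0.0469 0.003 ]
lb [0.4562 0.0529 0.108 ]
red [ 0.6531 -0.0572  0.046 ]
```

Call:
play_rows(
  steps=[
    [[0,0,0,-0.1],[0,0,0,-0.1],[0,0,0,-0.1],[0,0,0,-0.1],[0,0,0,-0.1]],
  ],
)

```text
time: 20.22
ee_pos: [0.5317, 0.0712, 0.243]
tcp_rot: [-177.4, -1.4, 34.8]
wrist_force: [-0.6, -0.2, 0.8]
opening: 0.0697
grasp_force: 0.0
```

Call:
play_rows(
  steps=[
    [[0,0,0,-0.05],[0,0,0,0],[0,0,0,0],[0,0,0,0],[0,0,0,0]],
  ],
  gripper=0.06,
)

```text
time: 20.63
ee_pos: [0.5317, 0.0716, 0.243]
tcp_rot: [-177.4, -1.5, 37.3]
wrist_force: [0.1, 0.4, 0.0]
opening: 0.0606
grasp_force: 0.0
```

```bash
python3 - <<'E'
from h import *
img=cv2.imread('pics/p2.png');o=bot.get_obs()
Rt=R.from_euler('xyz',o['tcp_rot'],degrees=True).as_matrix();print('tool axes world (rows x,y,z)\n',Rt.T.round(3),o['q'].round(1))
w=bot.camera('wrist');cv2.imwrite('pics/p3.png',w['img'])
# tray seen in this rotated view
g=cv2.cvtColor(w['img'],cv2.COLOR_BGR2GRAY)
c=[proj(w,(x,y,.009)) for x,y in((.4636,.2329),(.5221,.2766),(.5806,.3203))];print(np.round(c))
E
```

```text
tool axes world (rows x,y,z)
 [[ 0.795  0.606  0.026]
 [ 0.607 -0.794 -0.044]
 [-0.006  0.051 -0.999]] [  5.9   4.6  15.3 100.8   3.  148.5]
[[137. 125.]
 [132.  67.]
 [126.   3.]]
```

View pics/p3.png

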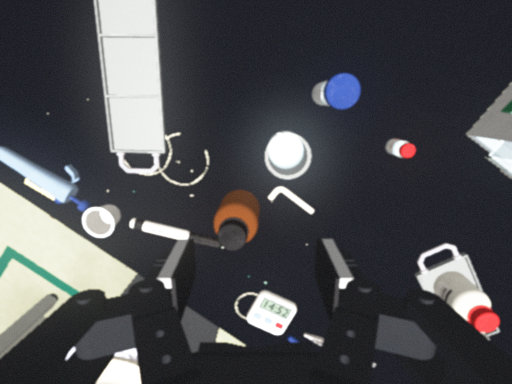

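Call:
play_rows(
  steps=[
    [[0.016,0.0175,0.02,0],[0.016,0.0175,0.02,0],[0.016,0.0175,0.02,0],[0.016,0.0175,0.02,0],[0.016,0.0175,0,0]],
  ],
)

```text
time: 21.1
ee_pos: [0.6475, 0.055, 0.1566]
tcp_rot: [-177.3, -1.3, 37.4]
wrist_force: [-0.6, 0.7, -0.3]
opening: 0.0599
grasp_force: 0.0
```

Call:
play_rows(
  steps=[
    [[0,0,0,0],[0,0,0,0],[0,0,0,0],[0,0,0,0],[0,0,0,0]],
  ],
)

```text
time: 21.52
ee_pos: [0.6475, 0.0554, 0.1626]
tcp_rot: [-177.5, -1.6, 37.4]
wrist_force: [-0.2, 0.0, -0.4]
opening: 0.0601
grasp_force: 0.0
```

```bash
cat >> h.py <<'E'
def tool(d):
    "world shift -> tool shift"
    return R.from_euler('xyz',bot.get_obs()['tcp_rot'],degrees=True).inv().apply(d).round(4)
def goto(xy,z):
    "tool shift that brings the true tip line (34 mm behind the TCP) over xy at reported height z"
    o=bot.get_obs();r=R.from_euler('xyz',o['tcp_rot'],degrees=True)
    print('pose',o['ee_pos'].round(4),o['tcp_rot'].round(1),'shift',tool(np.array([*xy,z])-o['ee_pos']+r.apply([0,0,.03])*[1,1,0]))
def blobs(c,m,zs,amin=100):
    n,_,st,ce=cv2.connectedComponentsWithStats((m*255).astype(np.uint8))
    for i in range(1,n):
        if st[i,4]>amin:print(st[i],ce[i].round(1),*[(z,ray(c,ce[i],z)[:2].round(4)) for z in zs])
E
python3 - <<'E'
from h import *
w=bot.camera('wrist');H,S,V=cv2.split(cv2.cvtColor(w['img'],cv2.COLOR_BGR2HSV))
blobs(w,(H>100)&(H<130)&(S>120)&(V>80),[.108])
blobs(w,((H<8)|(H>172))&(S>130)&(V>90),[.043])
goto((.6475,.0595),.022)
E
```

```text
[ 231  174   43   42 1409] [252.1 194.7] (0.108, array([0.6458, 0.0597]))
[340 231  19  18 255] [349.  239.5] (0.043, array([ 0.653, -0.059]))
pose [0.6476 0.0553 0.1625] [-177.5   -1.6   37.4] shift [-0.0006  0.0015  0.1406]
```

Call:
play_rows(
  steps=[
    [[-0.001,0.001,0.035,0],[0,0,0.035,0],[0,0,0.03,0],[0,0,0.02,0],[0,0,0.015,0]],
  ],
)

```text
time: 21.98
ee_pos: [0.6455, 0.0609, 0.0244]
tcp_rot: [-177.4, -1.4, 37.4]
wrist_force: [0.3, 0.5, -0.3]
opening: 0.0601
grasp_force: 0.0
```

Call:
play_rows(
  steps=[
    [[0,0,0,0],[0,0,0,0],[0,0,0,0],[0,0,0,0],[0,0,0,0]],
  ],
)

```text
time: 22.4
ee_pos: [0.6477, 0.0607, 0.0281]
tcp_rot: [-177.5, -1.6, 37.4]
wrist_force: [0.3, 0.4, 0.9]
opening: 0.0597
grasp_force: 0.0
```

Call:
play_rows(
  steps=[
    [[0,0,0,0],[0,0,0,0],[0,0,0,0],[0,0,0,0],[0,0,0,0]],
  ],
  gripper=0.0,
  squeeze=25,
)

```text
time: 22.82
ee_pos: [0.6473, 0.0607, 0.027]
tcp_rot: [-177.5, -1.6, 37.4]
wrist_force: [0.0, -0.2, 4.9]
opening: 0.0322
grasp_force: 24.4
```

Call:
play_rows(
  steps=[
    [[0,0,0,0],[0,0,0,0],[0,0,0,0],[0,0,0,0],[0,0,0,0]],
  ],
)

```text
time: 23.23
ee_pos: [0.6473, 0.0607, 0.027]
tcp_rot: [-177.5, -1.6, 37.4]
wrist_force: [-0.0, 0.8, 5.6]
opening: 0.0317
grasp_force: 24.4
```

```bash
python3 - <<'E'
from h import *
o=bot.get_obs();print(o['ee_pos'],o['tcp_rot'],o['q'].round(1))
p=np.array([.4636,.2329]);d=p-[.646,.0597]
print(d,tool([0,0,.07]),tool([*d,0]))
E
```

```text
[0.64727353 0.06069823 0.02698662] [-177.4797403    -1.56910008   37.43086285] [  3.9  18.7   7.7  79.1   3.  146.4]
[-0.1824  0.1732] [ 0.0019 -0.0031 -0.0699] [-0.0396 -0.2482  0.0098]
```

Call:
play_rows(
  steps=[
    [[0,0,0,0],[0,0,0,0],[0,0,0,0],[0,0,0,0],[0,0,0.006,0]],
  ],
  gripper=0.06,
)

```text
time: 23.65
ee_pos: [0.6474, 0.061, 0.0211]
tcp_rot: [-177.5, -1.6, 37.4]
wrist_force: [-0.2, 0.5, 1.0]
opening: 0.0602
grasp_force: 0.0
```

Call:
play_rows(
  steps=[
    [[0,0,0.006,0],[0,0,0,0],[0,0,0,0],[0,0,0,0],[0,0,0,0]],
  ],
)

```text
time: 24.07
ee_pos: [0.6469, 0.0613, 0.0146]
tcp_rot: [-177.5, -1.5, 37.4]
wrist_force: [0.2, 0.9, -0.3]
opening: 0.0599
grasp_force: 0.0
```

Call:
play_rows(
  steps=[
    [[0,0,0,0],[0,0,0,0],[0,0,0,0],[0,0,0,0],[0,0,0,0]],
  ],
  gripper=0.0,
)

```text
time: 24.48
ee_pos: [0.6469, 0.0612, 0.0146]
tcp_rot: [-177.5, -1.5, 37.4]
wrist_force: [-1.3, -0.7, 0.7]
opening: 0.0282
grasp_force: 17.5
```

Call:
play_rows(
  steps=[
    [[0,0,0,0],[0,0,0,0],[0,0,0,0],[0,0,0,0],[0,0,0,0]],
  ],
)

```text
time: 24.9
ee_pos: [0.6469, 0.0613, 0.0146]
tcp_rot: [-177.5, -1.5, 37.4]
wrist_force: [0.4, -1.1, 1.9]
opening: 0.0282
grasp_force: 17.4
```

Call:
play_rows(
  steps=[
    [[0,0,-0.02,0],[0,0,-0.03,0],[0,0,-0.03,0],[-0.006,-0.035,0.001,0],[-0.006,-0.035,0.001,0]],
  ],
)

```text
time: 25.32
ee_pos: [0.5966, 0.1052, 0.0969]
tcp_rot: [-177.5, -1.7, 37.3]
wrist_force: [-0.1, 1.2, -0.3]
opening: 0.0284
grasp_force: 17.8
```

Call:
play_rows(
  steps=[
    [[-0.006,-0.035,0.001,0],[-0.006,-0.035,0.001,0],[-0.006,-0.035,0.001,0],[-0.006,-0.035,0.001,0],[-0.005,-0.035,0.001,0]],
  ],
)

```text
time: 25.73
ee_pos: [0.4642, 0.2276, 0.097]
tcp_rot: [-177.4, -1.5, 37.4]
wrist_force: [0.5, 0.1, 0.3]
opening: 0.0282
grasp_force: 17.8
```

Call:
play_rows(
  steps=[
    [[0,0,0,0],[0,0,0,0],[0,0,0,0],[0,0,0,0],[0,0,0,0]],
  ],
)

```text
time: 26.15
ee_pos: [0.4664, 0.2261, 0.0969]
tcp_rot: [-177.5, -1.5, 37.4]
wrist_force: [0.5, -0.3, 0.1]
opening: 0.0286
grasp_force: 17.9
```

```bash
python3 - <<'E'
from h import *
o=bot.get_obs();goto((.4636,.2329),.0176)
w=bot.camera('wrist');g=cv2.cvtColor(w['img'],cv2.COLOR_BGR2GRAY)
print('handle bay centre px',proj(w,(.4636,.2329,.003)),'mid',proj(w,(.5221,.2766,.003)))
cv2.imwrite('pics/p4.png',w['img'])
E
```

```text
pose [0.4664 0.2261 0.0969] [-177.5   -1.5   37.4] shift [ 0.0007 -0.0049  0.0796]
handle bay centre px [251.64765475 181.97312615] mid [252.46864535  99.7900628 ]
```

View pics/p4.png

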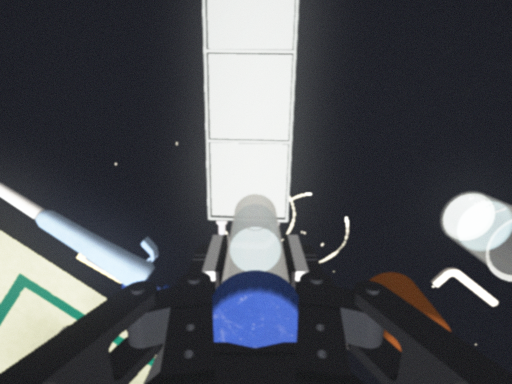

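Call:
play_rows(
  steps=[
    [[0,-0.003,0.03,0],[0,-0.002,0.025,0],[0,0,0.015,0],[0,0,0.005,0],[0,0,0,0]],
  ],
)

```text
time: 26.62
ee_pos: [0.4617, 0.2339, 0.0211]
tcp_rot: [-177.4, -1.4, 37.4]
wrist_force: [0.6, 0.3, 1.3]
opening: 0.0282
grasp_force: 17.9
```

Call:
play_rows(
  steps=[
    [[0,0,0.002,0],[0,0,0,0],[0,0,0,0],[0,0,0,0],[0,0,0,0]],
  ],
)

```text
time: 27.03
ee_pos: [0.4626, 0.2349, 0.0212]
tcp_rot: [-177.5, -1.6, 37.4]
wrist_force: [-0.4, 0.2, -0.1]
opening: 0.0284
grasp_force: 17.9
```

```bash
python3 - <<'E'
from h import *
goto((.4636,.2329),.0176)
E
```

```text
pose [0.4626 0.2349 0.0212] [-177.5   -1.6   37.4] shift [0.0003 0.001  0.0035]
```

Call:
play_rows(
  steps=[
    [[0,0,0.003,0],[0,0,0,0],[0,0,0,0],[0,0,0,0],[0,0,0,0]],
  ],
)

```text
time: 27.45
ee_pos: [0.4622, 0.2349, 0.0175]
tcp_rot: [-177.5, -1.5, 37.4]
wrist_force: [-0.3, -0.0, 0.2]
opening: 0.0286
grasp_force: 16.8
```

Call:
play_rows(
  steps=[
    [[0,0,0.001,0],[0,0,0,0],[0,0,0,0],[0,0,0,0],[0,0,0,0]],
  ],
)

```text
time: 27.87
ee_pos: [0.4625, 0.2352, 0.0172]
tcp_rot: [-177.5, -1.6, 37.4]
wrist_force: [-1.1, -0.7, 5.3]
opening: 0.0283
grasp_force: 16.4
```

Call:
play_rows(
  steps=[
    [[0,0,0,0],[0,0,0,0],[0,0,0,0],[0,0,0,0],[0,0,0,0]],
  ],
  gripper=0.06,
)

```text
time: 28.28
ee_pos: [0.4621, 0.2349, 0.0163]
tcp_rot: [-177.4, -1.5, 37.4]
wrist_force: [-0.3, 0.9, 0.1]
opening: 0.0598
grasp_force: 0.0
```

Call:
play_rows(
  steps=[
    [[0,-0.001,-0.02,0],[0,-0.002,-0.035,0],[0,-0.002,-0.035,0],[0,-0.002,-0.035,0],[0,0,-0.02,0]],
  ],
)

```text
time: 28.7
ee_pos: [0.4594, 0.2334, 0.1656]
tcp_rot: [-177.5, -1.7, 37.4]
wrist_force: [0.1, 0.6, 0.5]
opening: 0.06
grasp_force: 0.0
```

```bash
python3 - <<'E'
from h import *
goto((.561,.052),.15)
w=bot.camera('wrist');H,S,V=cv2.split(cv2.cvtColor(w['img'],cv2.COLOR_BGR2HSV))
blobs(w,(H>100)&(H<130)&(S>120)&(V>80),[.111],300)
b=proj(w,(.561,.052,.01));print(b)
c=bot.camera('top');H,S,V=cv2.split(cv2.cvtColor(c['img'],cv2.COLOR_BGR2HSV))
m=np.zeros_like(V);m[:160,:]=0;m[185:214,228:260]=(V>110)[185:214,228:260];blobs(c,m,[.003,.035,.07],100)
E
```

```text
pose [0.4594 0.2334 0.1656] [-177.5   -1.7   37.4] shift [-0.0291  0.205   0.0058]
[ 239  176   40   40 1293] [258.7 195.8] (0.111, array([0.4602, 0.2331]))
[444.73355564 199.07973378]
[232 188  24  23 395] [242.8 198.9] (0.003, array([0.5688, 0.0557])) (0.035, array([0.5641, 0.0546])) (0.07, array([0.5589, 0.0533]))
```

Call:
play_rows(
  steps=[
    [[-0.005,0.034,0.001,0],[-0.005,0.034,0.001,0],[-0.005,0.034,0.001,0],[-0.005,0.034,0.001,0],[-0.005,0.034,0.001,0]],
  ],
  gripper=0.085,
)

```text
time: 29.22
ee_pos: [0.5425, 0.0819, 0.1472]
tcp_rot: [-177.4, -1.5, 37.4]
wrist_force: [0.2, 0.5, 0.2]
opening: 0.0847
grasp_force: 0.0
```

Call:
play_rows(
  steps=[
    [[-0.004,0.034,0.001,0],[0,0,0,0],[0,0,0,0],[0,0,0,0],[0,0,0,0]],
  ],
)

```text
time: 29.63
ee_pos: [0.5593, 0.0548, 0.1455]
tcp_rot: [-177.4, -1.5, 37.5]
wrist_force: [-0.6, -0.3, -0.0]
opening: 0.0851
grasp_force: 0.0
```

```bash
python3 - <<'E'
from h import *
w=bot.camera('wrist');g=cv2.cvtColor(w['img'],cv2.COLOR_BGR2GRAY);goto((.561,.054),-.005)
u,v=proj(w,(.561,.054,.035)).astype(int);print(u,v)
m=np.zeros_like(g,bool);m[max(v-70,0):min(v+75,245),u-75:u+75]=(g>75)[max(v-70,0):min(v+75,245),u-75:u+75];blobs(w,m,[.003,.035,.07],200)
E
```

```text
pose [0.5594 0.055  0.1457] [-177.4   -1.5   37.5] shift [-0.0025  0.0071  0.1505]
261 179
[ 221  136   85  109 5918] [263.2 183.7] (0.003, array([0.5516, 0.0453])) (0.035, array([0.5584, 0.0498])) (0.07, array([0.5658, 0.0548]))
```

Call:
play_rows(
  steps=[
    [[-0.002,0.009,0.03,0],[0,0,0.035,0],[0,0,0.035,0],[0,0,0.025,0],[0,0,0.02,0]],
  ],
)

```text
time: 30.1
ee_pos: [0.5613, 0.0542, -0.0019]
tcp_rot: [-177.4, -1.4, 37.5]
wrist_force: [-0.5, 0.7, -0.3]
opening: 0.0852
grasp_force: 0.0
```

Call:
play_rows(
  steps=[
    [[0,0,0.005,0],[0,0,0,0],[0,0,0,0],[0,0,0,0],[0,0,0,0]],
  ],
)

```text
time: 30.52
ee_pos: [0.5639, 0.0536, -0.0026]
tcp_rot: [-177.5, -1.6, 37.4]
wrist_force: [0.3, -0.2, 0.0]
opening: 0.085
grasp_force: 0.0
```

Call:
play_rows(
  steps=[
    [[0,0,0,0],[0,0,0,0],[0,0,0,0],[0,0,0,0],[0,0,0,0]],
  ],
  gripper=0.0,
  squeeze=25,
)

```text
time: 30.93
ee_pos: [0.5632, 0.0534, -0.0039]
tcp_rot: [-177.5, -1.6, 37.4]
wrist_force: [-1.3, 0.1, 4.6]
opening: 0.0519
grasp_force: 25.6
```

Call:
play_rows(
  steps=[
    [[0,0,0,0],[0,0,0,0],[0,0,0,0],[0,0,0,0],[0,0,0,0]],
  ],
)

```text
time: 31.35
ee_pos: [0.5632, 0.0534, -0.0039]
tcp_rot: [-177.5, -1.6, 37.4]
wrist_force: [-0.4, 0.4, 5.2]
opening: 0.0518
grasp_force: 25.6
```

```bash
python3 - <<'E'
from h import *
goto((.5221,.2766),-.007)
E
```

```text
pose [ 0.5632  0.0534 -0.0039] [-177.5   -1.6   37.4] shift [ 0.1037 -0.2031  0.0149]
```

Call:
play_rows(
  steps=[
    [[0,0,-0.02,0],[0,0,-0.03,0],[0.02,0,-0.03,0],[0.034,0,0,0],[0.034,-0.01,0,0]],
  ],
)

```text
time: 31.77
ee_pos: [0.6294, 0.11, 0.0805]
tcp_rot: [-177.6, -1.7, 37.3]
wrist_force: [0.1, -0.3, -1.7]
opening: 0.0521
grasp_force: 26.7
```

Call:
play_rows(
  steps=[
    [[0.016,-0.034,0,0],[0,-0.034,0.001,0],[0,-0.034,0.001,0],[0,-0.034,0.001,0],[0,-0.034,0.001,0]],
  ],
)

```text
time: 32.18
ee_pos: [0.535, 0.2563, 0.0814]
tcp_rot: [-177.4, -1.5, 37.4]
wrist_force: [0.3, 0.5, -1.5]
opening: 0.052
grasp_force: 26.7
```

Call:
play_rows(
  steps=[
    [[0,-0.023,0,0],[0,0,0,0],[0,0,0,0],[0,0,0,0],[0,0,0,0]],
  ],
)

```text
time: 32.6
ee_pos: [0.5228, 0.2729, 0.0828]
tcp_rot: [-177.5, -1.5, 37.4]
wrist_force: [0.8, -0.2, -1.7]
opening: 0.0518
grasp_force: 26.7
```

```bash
python3 - <<'E'
from h import *
goto((.5221,.2766),-.0009)
E
```

```text
pose [0.5228 0.2729 0.0828] [-177.5   -1.5   37.4] shift [ 0.0004 -0.001   0.0839]
```

Call:
play_rows(
  steps=[
    [[0,-0.001,0.03,0],[0,0,0.025,0],[0,0,0.015,0],[0,0,0.008,0],[0,0,0,0]],
  ],
)

```text
time: 33.02
ee_pos: [0.5206, 0.2771, 0.0032]
tcp_rot: [-177.4, -1.3, 37.4]
wrist_force: [-0.7, 1.2, -0.5]
opening: 0.0527
grasp_force: 26.7
```

Call:
play_rows(
  steps=[
    [[0,0,0.003,0],[0,0,0,0],[0,0,0,0],[0,0,0,0],[0,0,0,0]],
  ],
)

```text
time: 33.43
ee_pos: [0.5217, 0.2787, 0.0032]
tcp_rot: [-177.5, -1.6, 37.4]
wrist_force: [-0.4, 0.1, -1.3]
opening: 0.052
grasp_force: 26.7
```

Call:
play_rows(
  steps=[
    [[0,0,0.004,0],[0,0,0,0],[0,0,0,0],[0,0,0,0],[0,0,0,0]],
  ],
)

```text
time: 33.85
ee_pos: [0.5217, 0.2791, -0.001]
tcp_rot: [-177.4, -1.6, 37.4]
wrist_force: [-0.1, 0.8, 5.6]
opening: 0.0522
grasp_force: 26.3
```

Call:
play_rows(
  steps=[
    [[0,0,0,0],[0,0,0,0],[0,0,0,0],[0,0,0,0],[0,0,0,0]],
  ],
)

```text
time: 34.27
ee_pos: [0.5216, 0.2791, -0.001]
tcp_rot: [-177.4, -1.6, 37.4]
wrist_force: [0.5, 0.8, 5.0]
opening: 0.052
grasp_force: 26.3
```

Call:
play_rows(
  steps=[
    [[0,0,0,0],[0,0,0,0],[0,0,0,0],[0,0,0,0],[0,0,0,0]],
  ],
  gripper=0.08,
)

```text
time: 34.68
ee_pos: [0.5211, 0.2786, -0.002]
tcp_rot: [-177.4, -1.5, 37.4]
wrist_force: [0.5, -0.4, -0.9]
opening: 0.0799
grasp_force: 0.0
```

Call:
play_rows(
  steps=[
    [[0,-0.001,-0.02,0],[0,-0.001,-0.035,0],[0,-0.001,-0.035,0],[0,0,-0.035,0],[0,0,-0.02,0]],
  ],
)

```text
time: 35.1
ee_pos: [0.521, 0.2739, 0.1475]
tcp_rot: [-177.5, -1.7, 37.4]
wrist_force: [0.3, 0.2, -0.1]
opening: 0.0799
grasp_force: 0.0
```

```bash
python3 - <<'E'
from h import *
goto((.653,-.059),.13)
E
```

```text
pose [0.521  0.2739 0.1475] [-177.5   -1.7   37.4] shift [-0.0971  0.3436 -0.0005]
```

Call:
play_rows(
  steps=[
    [[-0.0097,0.0344,0,0],[-0.0097,0.0344,0,0],[-0.0097,0.0344,0,0],[-0.0097,0.0344,0,0],[-0.0097,0.0344,0,0]],
  ],
  gripper=0.05,
)

```text
time: 35.52
ee_pos: [0.5868, 0.1063, 0.1343]
tcp_rot: [-177.5, -1.5, 37.4]
wrist_force: [-0.7, 0.2, -0.5]
opening: 0.05
grasp_force: 0.0
```

Call:
play_rows(
  steps=[
    [[-0.0097,0.0344,0,0],[-0.0097,0.0344,0,0],[-0.0097,0.0344,0,0],[-0.0097,0.0344,0,0],[-0.0097,0.0344,0,0]],
  ],
)

```text
time: 35.93
ee_pos: [0.6528, -0.0598, 0.1252]
tcp_rot: [-177.4, -1.5, 37.4]
wrist_force: [0.8, -0.2, -0.5]
opening: 0.0498
grasp_force: 0.0
```

Call:
play_rows(
  steps=[
    [[0,0,0,0],[0,0,0,0],[0,0,0,0],[0,0,0,0],[0,0,0,0]],
  ],
)

```text
time: 36.35
ee_pos: [0.6523, -0.0567, 0.1258]
tcp_rot: [-177.5, -1.5, 37.5]
wrist_force: [-0.5, -0.4, 0.0]
opening: 0.0497
grasp_force: 0.0
```

```bash
python3 - <<'E'
from h import *
w=bot.camera('wrist');H,S,V=cv2.split(cv2.cvtColor(w['img'],cv2.COLOR_BGR2HSV))
blobs(w,((H<8)|(H>172))&(S>130)&(V>90),[.043],100)
goto((.654,-.059),-.0206)
E
```

```text
[251 179  21  20 312] [260.8 188.6] (0.043, array([ 0.6524, -0.0588]))
pose [ 0.6524 -0.0568  0.1259] [-177.5   -1.5   37.5] shift [-0.0032  0.0079  0.1462]
```

Call:
play_rows(
  steps=[
    [[-0.004,0.007,0.03,0],[0,0,0.035,0],[0,0,0.035,0],[0,0,0.025,0],[0,0,0.01,0]],
  ],
)

```text
time: 36.82
ee_pos: [0.6503, -0.0577, -0.014]
tcp_rot: [-177.2, -1.3, 37.5]
wrist_force: [-0.4, 0.6, -0.1]
opening: 0.0504
grasp_force: 0.0
```

Call:
play_rows(
  steps=[
    [[0,0,0,0],[0,0,0,0],[0,0,0,0],[0,0,0,0],[0,0,0,0]],
  ],
)

```text
time: 37.23
ee_pos: [0.6539, -0.0591, -0.0079]
tcp_rot: [-177.6, -1.6, 37.4]
wrist_force: [0.2, -0.7, 0.4]
opening: 0.0498
grasp_force: 0.0
```

```bash
python3 - <<'E'
from h import *
goto((.653,-.059),-.0206)
E
```

```text
pose [ 0.6539 -0.0591 -0.0079] [-177.6   -1.6   37.4] shift [-0.0001 -0.0014  0.0128]
```

Call:
play_rows(
  steps=[
    [[0,-0.001,0.006,0],[0,0,0.006,0],[0,0,0,0],[0,0,0,0],[0,0,0,0]],
  ],
)

```text
time: 37.65
ee_pos: [0.6519, -0.0575, -0.022]
tcp_rot: [-177.4, -1.5, 37.4]
wrist_force: [0.0, 1.0, 0.1]
opening: 0.0499
grasp_force: 0.0
```

Call:
play_rows(
  steps=[
    [[0,0,0,0],[0,0,0,0],[0,0,0,0],[0,0,0,0],[0,0,0,0]],
  ],
  gripper=0.0,
  squeeze=25,
)

```text
time: 38.07
ee_pos: [0.6522, -0.0576, -0.0215]
tcp_rot: [-177.5, -1.5, 37.4]
wrist_force: [-0.0, -0.6, 1.5]
opening: 0.0195
grasp_force: 25.4
```

Call:
play_rows(
  steps=[
    [[0,0,0,0],[0,0,0,0],[0,0,0,0],[0,0,0,0],[0,0,0,0]],
  ],
)

```text
time: 38.48
ee_pos: [0.6522, -0.0576, -0.0216]
tcp_rot: [-177.5, -1.5, 37.4]
wrist_force: [0.1, -0.1, 3.4]
opening: 0.0191
grasp_force: 25.6
```

```bash
python3 - <<'E'
from h import *
goto((.5806,.3203),.13)
E
```

```text
pose [ 0.6522 -0.0576 -0.0216] [-177.5   -1.5   37.4] shift [ 0.1776 -0.3511 -0.1315]
```

Call:
play_rows(
  steps=[
    [[0,0,-0.02,0],[0,0,-0.03,0],[0,0,-0.03,0],[0,0,-0.03,0],[0,0,0,0]],
  ],
)

```text
time: 38.9
ee_pos: [0.6551, -0.0637, 0.0948]
tcp_rot: [-177.8, -1.9, 37.4]
wrist_force: [2.1, -0.5, 0.7]
opening: 0.0195
grasp_force: 25.3
```

Call:
play_rows(
  steps=[
    [[0.0175,-0.035,0.002,0],[0.0175,-0.035,0.002,0],[0.0175,-0.035,0.002,0],[0.0175,-0.035,0.002,0],[0.0175,-0.035,0.002,0]],
  ],
)

```text
time: 39.32
ee_pos: [0.6149, 0.1307, 0.0878]
tcp_rot: [-177.4, -1.5, 37.4]
wrist_force: [1.5, 0.5, -0.2]
opening: 0.0193
grasp_force: 25.3
```

Call:
play_rows(
  steps=[
    [[0.0175,-0.035,0.002,0],[0.0175,-0.035,0.002,0],[0.0175,-0.035,0.002,0],[0.0175,-0.035,0.002,0],[0.0175,-0.035,0.002,0]],
  ],
)

```text
time: 39.73
ee_pos: [0.5778, 0.3234, 0.088]
tcp_rot: [-177.4, -1.5, 37.4]
wrist_force: [1.0, 0.2, -0.3]
opening: 0.0196
grasp_force: 25.3
```

Call:
play_rows(
  steps=[
    [[0,0,0,0],[0,0,0,0],[0,0,0,0],[0,0,0,0],[0,0,0,0]],
  ],
)

```text
time: 40.15
ee_pos: [0.5791, 0.3203, 0.0883]
tcp_rot: [-177.5, -1.5, 37.3]
wrist_force: [-0.6, 0.2, 0.4]
opening: 0.0192
grasp_force: 25.3
```

```bash
python3 - <<'E'
from h import *
goto((.5806,.3203),-.0186)
E
```

```text
pose [0.5791 0.3203 0.0883] [-177.5   -1.5   37.3] shift [-0.0009  0.0043  0.1068]
```

Call:
play_rows(
  steps=[
    [[0,0.004,0.03,0],[0,0,0.03,0],[0,0,0.025,0],[0,0,0.012,0],[0,0,0,0]],
  ],
)

```text
time: 40.57
ee_pos: [0.5791, 0.3216, -0.0119]
tcp_rot: [-177.4, -1.2, 37.4]
wrist_force: [-0.7, 0.3, -0.6]
opening: 0.0196
grasp_force: 25.3
```

Call:
play_rows(
  steps=[
    [[0,0,0.003,0],[0,0,0,0],[0,0,0,0],[0,0,0,0],[0,0,0,0]],
  ],
)

```text
time: 40.98
ee_pos: [0.5811, 0.3238, -0.0105]
tcp_rot: [-177.5, -1.6, 37.4]
wrist_force: [0.2, -0.6, 0.0]
opening: 0.0197
grasp_force: 25.3
```

```bash
python3 - <<'E'
from h import *
goto((.5806,.3203),-.0186)
E
```

```text
pose [ 0.5811  0.3238 -0.0105] [-177.5   -1.6   37.4] shift [-0.0019  0.0015  0.008 ]
```

Call:
play_rows(
  steps=[
    [[-0.002,0.002,0.003,0],[0,0,0.003,0],[0,0,0.001,0],[0,0,0,0],[0,0,0,0]],
  ],
)

```text
time: 41.4
ee_pos: [0.5802, 0.321, -0.0186]
tcp_rot: [-177.5, -1.5, 37.4]
wrist_force: [-0.9, -1.6, 3.4]
opening: 0.0194
grasp_force: 25.7
```

Call:
play_rows(
  steps=[
    [[0,0,0.001,0],[0,0,0,0],[0,0,0,0],[0,0,0,0],[0,0,0,0]],
  ],
)

```text
time: 41.82
ee_pos: [0.5805, 0.3212, -0.0187]
tcp_rot: [-177.5, -1.6, 37.4]
wrist_force: [-2.5, -3.2, 10.0]
opening: 0.0196
grasp_force: 26.2
```

Contact; release, rise, and check numerically.

Call:
play_rows(
  steps=[
    [[0,0,-0.001,0],[0,0,0,0],[0,0,0,0],[0,0,0,0],[0,0,0,0]],
  ],
)

```text
time: 42.23
ee_pos: [0.5803, 0.3212, -0.0186]
tcp_rot: [-177.4, -1.5, 37.4]
wrist_force: [-0.3, 0.2, 5.8]
opening: 0.0193
grasp_force: 25.8
```

Call:
play_rows(
  steps=[
    [[0,0,0,0],[0,0,0,0],[0,0,0,0],[0,0,0,0],[0,0,0,0]],
  ],
  gripper=0.04,
)

```text
time: 42.65
ee_pos: [0.5799, 0.321, -0.0192]
tcp_rot: [-177.4, -1.5, 37.4]
wrist_force: [-0.1, 0.5, -0.1]
opening: 0.0397
grasp_force: 0.0
```

Call:
play_rows(
  steps=[
    [[0,0,-0.02,0],[0,0,-0.035,0],[0,0,-0.035,0],[0,0,-0.035,0],[0,0,-0.035,0]],
  ],
)

```text
time: 43.07
ee_pos: [0.5808, 0.3126, 0.1425]
tcp_rot: [-177.4, -1.5, 37.4]
wrist_force: [1.0, -0.4, -0.4]
opening: 0.0401
grasp_force: 0.0
```

Call:
play_rows(
  steps=[
    [[-0.02,0.03,-0.02,0],[-0.02,0.03,-0.02,0],[-0.02,0.03,0,0],[-0.01,0.03,0,0],[0,0,0,0]],
  ],
)

```text
time: 43.48
ee_pos: [0.6, 0.1684, 0.174]
tcp_rot: [-177.5, -1.5, 37.2]
wrist_force: [0.0, 0.0, 0.4]
opening: 0.0398
grasp_force: 0.0
```

Call:
play_rows(
  steps=[
    [[0,0,0,0],[0,0,0,0],[0,0,0,0],[0,0,0,0],[0,0,0,0]],
  ],
)

```text
time: 43.9
ee_pos: [0.5985, 0.1741, 0.1736]
tcp_rot: [-177.4, -1.5, 37.5]
wrist_force: [-0.6, 0.5, -0.1]
opening: 0.0398
grasp_force: 0.0
```

```bash
python3 - <<'E'
from h import *
o=bot.get_obs();print(o['time'],o['ee_pos'])
def hsv(c):return cv2.split(cv2.cvtColor(c['img'],cv2.COLOR_BGR2HSV))
w=bot.camera('wrist');H,S,V=hsv(w)
red=((H<8)|(H>172))&(S>130)&(V>90);print('wrist red');blobs(w,red,[.046],60)
print('wrist blue');blobs(w,(H>100)&(H<130)&(S>120)&(V>80),[.111],200)
for n,p in dict(v=(.5806,.3203),b=(.5221,.2766),t=(.4636,.2329)).items():print(n,proj(w,(*p,.003)).round(),proj(w,(*p,.05)).round())
s=bot.camera('scene');H,S,V=hsv(s);red=((H<8)|(H>172))&(S>130)&(V>90)
print('scene red');blobs(s,red,[.046,.088],12)
print('scene blue');blobs(s,(H>100)&(H<130)&(S>120)&(V>80),[.109],40)
print('lb');t=bot.camera('top');H,S,V=hsv(t);m=np.zeros_like(V,bool);m[225:256,228:262]=((S>80)&(V>50))[225:256,228:262];blobs(t,m,[.09],100)
red=((H<8)|(H>172))&(S>130)&(V>90);print('top red');blobs(t,red,[.043,.088],12)
E
```

```text
43.9 [0.59846829 0.17414069 0.17358679]
wrist red
[125  93  17  16 208] [133.1 100. ] (0.046, array([0.5814, 0.3196]))
wrist blue
[ 246    0   68   35 1002] [282.2  10.4] (0.111, array([0.7158, 0.2435]))
[  94  249   41   37 1135] [113.3 267.4] (0.111, array([0.4611, 0.2347]))
v [148. 101.] [130. 100.]
b [153. 165.] [137. 174.]
t [158. 223.] [143. 239.]
scene red
[319  72  11   8  44] [323.8  75.6] (0.046, array([ 0.7405, -0.7459])) (0.088, array([ 0.7039, -0.6717]))
[377 135  43  45 695] [395.9 160.1] (0.046, array([ 0.3119, -0.4085])) (0.088, array([ 0.2977, -0.3519]))
[295 140  12  10  89] [300.6 144.7] (0.046, array([ 0.5786, -0.3119])) (0.088, array([ 0.5504, -0.2604]))
[147 277   8   8  49] [150.4 280.4] (0.046, array([0.5815, 0.3208])) (0.088, array([0.5532, 0.3393]))
scene blue
[347 208  13  14  42] [352.5 214. ] (0.109, array([ 0.2917, -0.0678]))
[207 255  16  15 188] [214.9 261.8] (0.109, array([0.4631, 0.2336]))
[ 65 279  22  15  85] [ 75.6 285. ] (0.109, array([0.6542, 0.4463]))
[264 317   9  11  49] [268.2 321.6] (0.109, array([0.2898, 0.2856]))
lb
[232 229  25  25 338] [244.1 241.7] (0.09, array([0.4526, 0.05  ]))
top red
[369 195  11  10  95] [373.9 199.4] (0.043, array([ 0.5586, -0.2787])) (0.088, array([ 0.5521, -0.266 ]))
[ 415  276   86   32 1461] [452.2 291.5] (0.043, array([ 0.3277, -0.4602])) (0.088, array([ 0.3311, -0.4397]))
```

```bash
python3 -c "
from workcell import bot
print(bot.job_done())"
```

```text
the job is handed in; nothing more can be done
None
```

I handed the job in at about 44 s with both kits made up; no verdict came back. The camera puts the tube, the red-capped vial and the small bottle within about 4 mm of their bay centres and the large bottle unmoved. I did not look again at the beaker after placing it, and I saw the white-capped vial standing in its bay only before the bottle went in beside it.

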